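Slide a carving blank under the leaf spring of a sprung hold-down jig

ROBOT

A 7-joint arm with a two-finger parallel gripper is mounted at the origin on the work surface. World frame = base frame: x ahead of the robot, y to its left, z up, the work surface at z = 0. Lengths are in m, angles in rad, forces in N, time in s.
With the tool pointing down it reaches from about 0.4 to 0.925 m from the base axis. Payload 4.1 kg.
Tool frame: the origin (TCP) lies on the front face of the gripper's body, between the roots of the fingers; the fingertips stand 73 mm ahead of it and the grasp point (between the pads) lies 54 mm ahead of it; z points along the fingers, y is the line along which they close (so a half turn about z gives the same grasp; the last joint's range is limited). The gripper opens to 85 mm and grips with 20 to 120 N. Pads are 22 mm wide; open, the fingers measure 114 mm over their backs; the gripper's body (76 mm by 85 mm) begins 54 mm behind the grasp point. The pads swing forward as they close: fully open they stand 13 mm farther back than shut.
Start: joints at [-1.426, 0.398, 0.045, 1.537, -0.019, 1.207, -0.051], TCP at [0.157, 0.631, 0.304] pointing down, gripper open.
Joint ranges: [-2.82, 2.82], [-0.49, 2.23], [-1.37, 1.46], [0, 2.46], [-1.36, 4.5], [0.23, 2], [-2.94, 2.94]. Speed limits (rad/s): [2.57, 2.57, 3.14, 3.14, 3.14, 3.14, 3.14].

INTERFACE

Orientations are given as [roll, pitch, yaw] about the fixed x, y, z axes, in that order (R = Rz(yaw) Ry(pitch) Rx(roll)).
In Python, from plant import sense, read_camera, finish_job gives the robot as it stands.
- The arm moves only by the tool apply_moves, never from a script. Its argument "deltas" is a list that holds one entry, the list of rows, each a list of 7 numbers: the shift along the world's x, y, z in mm, then the turn, a rotation vector about the world's x, y, z in rad, then the finger opening in mm, from 0 to 85.4. In form: [[[tx, ty, tz, rx, ry, rz, grip], ...]]. A call has 1 to 8 rows; each row shifts and turns the commanded pose from where the row before left it; what a row does not reach is not made up. A row lasts 1/8 s, in which the tool goes at most 62.5 mm and 10.7 degrees, less where a joint would pass 70% of its speed; a pose out of reach is approached as far as the arm can. A call is refused whole if a number of a shift passes 62.5 or a number of a turn 0.188, either way. A call with a gripper value outside its range is refused whole. The fingers move at their own pace and stop on an object; "newtons" is the grip in N (left out, the last holds). Time passes only in rows, so rows that do not move let the fingers close. It gives the time, the measured TCP pose, the force, the opening and the grip force at its end, in the units of the state.
- sense(): the state, without advancing time (a new reading comes with each control period).
- read_camera(name): name is "scene" or "top" or "wrist"; returns a dict with "pixels" (420x560x3 uint8, blue, green, red), "range_z" (420x560 float32, m along the optical axis (not along the pixel's ray), 0 where there is no reading), "mtx" (3x3 intrinsics, pixels), "T" (4x4, takes a point from camera to world coordinates); the wrist camera has in their place "tool_from_camera" (4x4, takes a point from camera to tool coordinates, whose origin is the TCP and whose axes are the flange's). Camera axes: x right, y up, looking along -z (the intrinsics and any distortion apply to the point x, -y, -z); pixel columns grow to the right and rows downward; lengths in m; the calibration is good to about 2 mm. A picture is of the moment at which its call begins: read the wrist's pose just before it.
- finish_job(): hands the job in; it is judged then, once.
The state is a dict: "time": time; "joint_pos": joint angles; "dq": joint speeds; "effort": joint torques, N m; "ee_pos": TCP position; "eef_rot": TCP orientation; "ft_force": force on the tool from outside, world axes, zero at the start; "moment": the same for the moment, N m; "gripper_width": opening from 0.0 (shut) to 1.0 (fully open); "gripper_force": force on a finger pad.
Only numpy, scipy, OpenCV 4.12 (cv2) and the standard library are available. Lean on these libraries where they do the work, as an engineer would, in place of code of your own. Each camera call takes 0.05 s, during which the arm holds its last target. There are 200 camera calls.

TASK

Load the pale stepped wooden blank into the hold-down jig for carving: with the fingertips press it down hard on its sprung bed, and keep pressing while you slide it under the steel crossbar and the leaf spring until its front is fully home against the end stop, then let go and leave it held there. Do not lift the blank off its bed at any time, do not touch the leaf spring, and leave the other tools and wood on the bench where they are.

Things in the scene. Friction and masses are not known exactly. Their poses are not given: they have to be found in the camera images.
- jig: Fixed hold-down jig: plywood base 307 x 130 x 14 mm (x = -215 to +92 mm), two dark wooden side fences along it (inner faces 74 mm apart, each 18 mm wide, tops 34 mm above the table), sprung bed between them, steel bridge, wooden end stop. Origin: on the table, on the centre line, under the near face of the bridge. x: the level direction in which the blank must slide, y: across, z: up.
- bed (a joint): Sprung aluminium bed 277 x 68 mm (jig x -205 to +72 mm); moves straight down. Value: depth pressed, 0 to 0.008 m (hard end); its top is then 30 to 22 mm above the table. Under the blank it starts to sink at about 6 N of push and is fully down at about 12 N; released, it rises. At less than about 0.0055 the blank strikes the crossbar and cannot pass.
- blank: Loose pale wooden blank on the bed, 150 long (x) x 70 wide (y) mm, about 170 g, waxed (friction about 0.25). Origin: centre of its underside; its x is along the jig's x. Front part (x -25 to +75 mm) 26 mm thick, dark rosette on top; rear part (x -75 to -25) a ledge. Starts with its front 12 to 50 mm before the bridge; fully home its origin is at jig x = -1 mm.
- blank_front (a point): Centre of the lower front edge of the blank (75 mm ahead of its origin, on the underside).
- ledge (a point): Centre of the top of the blank's rear ledge (50 mm behind its origin). The ledge is 50 x 70 mm and 14 mm thick: the place to press. At its front end (25 mm ahead of this point) an upright step face 12 mm high looks backwards and can be pushed forwards.
- stop_face (a point): Point on the end stop's face that the blank's front must meet: on the jig's centre line, 74 mm ahead of the jig's origin, 30 mm above the table. Axes as the jig's.
- leaf (a joint): Drag spring: a steel leaf 40 mm wide, hinged on the far side of the bridge (jig x = 16 mm, 60 mm above the table), sloping down ahead. Value: angle by which it is lifted, 0 at rest, up to 0.6 rad. The passing blank lifts it by about 0.1 to 0.25 rad; it bears on the blank with about 5 N.
- bar (a point): Middle of the underside of the dark steel crossbar of the bridge, 50.5 mm above the table. The bar is 14 mm along jig x (0 to 14), 12 mm high, its top 62.5 mm above the table; two posts carry it on the fences.
- leaf_tip (a point): Lowest point of the leaf spring near its free end: at rest at jig x = 56 mm, 42 mm above the table.
- chisel: Loose wood chisel with a pale wooden handle, 245 mm long, 24 mm wide, 22 mm high, lying beside the jig. Origin: under the joint of handle and blade.
- gouge: Loose gouge with a black handle, 245 mm long, 24 mm wide, 22 mm high, lying on the other side of the jig. Origin: under the joint of handle and blade.
- offcut: Loose dark wooden offcut 60 x 45 x 40 mm beside the jig. Origin: centre of its underside.
- plane: Loose brass hand plane 110 x 36 x 50 mm beside the jig. Origin: centre of its underside.
- mallet: Loose wooden mallet, 245 mm long, head 70 x 120 x 80 mm, lying to the robot's left. Origin: on the table under the handle's inner end.
- jar: Loose blue ceramic cup, 72 mm wide, 90 mm high, to the robot's right. Origin: centre of its underside.
- oilstone: Loose oilstone in a wooden case 200 x 70 x 38 mm, to the robot's right. Origin: centre of its underside.
There are look-alikes about, which are no part of the job. What is shaped like the blank but green or orange is not meant.

How it is judged:
By the outcome, as a careful person would: the job done as asked, in the order asked, and still so for the second after the job is handed in, with the robot touching nothing.
It also fails if it takes over 35 s, if anything falls off the work surface, if the arm or the gripper's body presses on something with over 40 N, if the wrist force passes 120 N, or if a joint passes its speed limit or range.

## Working session

There is one attempt and no reset: what is moved stays moved. The work goes in short steps, Python scripts to look and compute and a tool call to move; the robot and the scene stay as the last step left them, time stands still between calls to the robot, and variables do not carry over. Pictures are saved under pics/ and viewed, at most 10 in all, crops included, and the job is handed in when it is done.

Besides the shell and the picture viewer there is one more tool, called as a command line: name --argument value ..., lists and objects as JSON in quotes. apply_moves: Moves the arm, as the interface text tells. Its arguments: {"type":"object","properties":{"deltas":{"type":"array","items":{"type":"array","items":{"type":"array","items":{"type":"number"}}}},"newtons":{"type":"number"}},"required":["deltas"]}

```bash
mkdir -p pics; cat > h.py <<'E'
import numpy as np, cv2
from plant import sense, read_camera, finish_job
def pts(c,T=None):
    """world points for every pixel from depth"""
    T=c["T"] if T is None else T
    K=c["mtx"]; d=c["range_z"]; v,u=np.mgrid[:d.shape[0],:d.shape[1]]
    x=(u-K[0,2])/K[0,0]*d; y=(v-K[1,2])/K[1,1]*d
    P=np.stack([x,-y,-d,np.ones_like(d)],-1)@T.T
    return P[...,:3]
E
python3 - <<'E'
from h import *
s=sense(); print({k:np.round(v,3) for k,v in s.items()})
for n in ("top","scene"):
    c=read_camera(n); cv2.imwrite(f"pics/{n}1.png",c["pixels"]); np.savez(f"{n}1.npz",**c); print({k:(v if k in("mtx","T") else getattr(v,'shape',v)) for k,v in c.items()})
E
```

```text
{'time': np.float64(0.0), 'joint_pos': array([-1.426,  0.399,  0.045,  1.538, -0.019,  1.207, -0.051]), 'dq': array([-0.001, -0.   ,  0.   , -0.001, -0.   , -0.   ,  0.   ]), 'effort': array([ 0.0000e+00, -4.7513e+01,  1.3650e+00, -2.5421e+01,  1.2000e-02,
        1.0000e-02,  0.0000e+00]), 'ee_pos': array([0.157, 0.63 , 0.303]), 'eef_rot': array([-3.14 ,  0.   ,  2.898]), 'ft_force': array([ 0.188, -0.397, -0.295]), 'moment': array([ 0.051, -0.008,  0.023]), 'gripper_force': np.float64(0.0), 'gripper_width': np.float64(1.003)}
{'pixels': (420, 560, 3), 'range_z': (420, 560), 'mtx': array([[459.70248481,   0.        , 275.77656838],
       [  0.        , 459.70248481, 221.01919142],
       [  0.        ,   0.        ,   1.        ]]), 'T': array([[ 0.01790087,  0.98928236, -0.14491367,  0.31407714],
       [-0.99982604,  0.01847112,  0.0025905 , -0.00592836],
       [ 0.00523945,  0.14484209,  0.98944091,  1.54336421],
       [ 0.        ,  0.        ,  0.        ,  1.        ]])}
{'pixels': (420, 560, 3), 'range_z': (420, 560), 'mtx': array([[428.38822942,   0.        , 274.85486727],
       [  0.        , 428.38822942, 204.91333894],
       [  0.        ,   0.        ,   1.        ]]), 'T': array([[ 0.20274024, -0.74835069,  0.63155969,  1.39656517],
       [ 0.97904686,  0.14234946, -0.1456155 , -0.20004949],
       [ 0.01906928,  0.64784865,  0.76153036,  1.10367428],
       [ 0.        ,  0.        ,  0.        ,  1.        ]])}
```

View pics/top1.png

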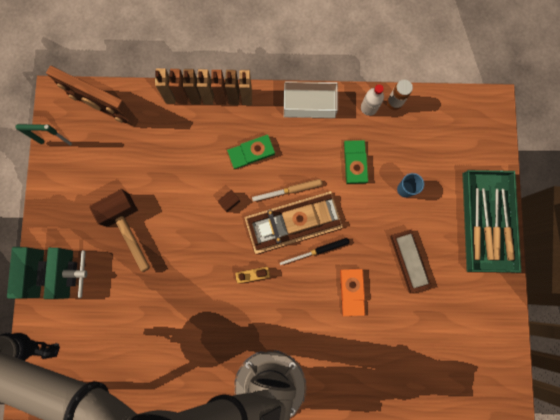

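View pics/scene1.png

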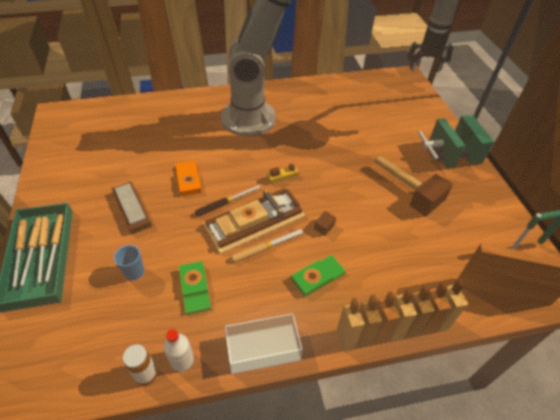

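Candidates for the blank in the top view are green (250,151), green (356,162), orange (352,292) and the pale one in the jig (300,218). I choose the pale one in the jig. The bridge and end stop lie on its left, at about (265,230). Next is a close crop.

```bash
python3 - <<'E'
from h import *
c=dict(np.load("top1.npz")); P=pts(c); im=c["pixels"]
cv2.imwrite("pics/crop1.png",cv2.resize(im[180:265,230:360],None,fx=6,fy=6,interpolation=cv2.INTER_CUBIC))
Z=P[...,2]; print("table z",np.median(Z[300:320,150:200]))
# jig region: z>8mm in window, connected comp containing blank
m=((Z>0.008)).astype(np.uint8); n,l,st,ce=cv2.connectedComponentsWithStats(m)
k=l[218,300]; print(st[k]); M=l==k
xy=P[M][:,:2].astype(np.float32)*1000; r=cv2.minAreaRect(xy); print("jig rect",r); print(cv2.boxPoints(r).round(1))
hs=Z[M]; print(np.histogram(hs,bins=np.arange(0.008,0.08,0.004)))
for row in range(195,250,4): print(row,(Z[row,240:350:5]*1000).round().astype(int))
E
```

```text
table z -0.0007378469798471343
[ 243  192   99   62 3459]
jig rect ((474.3210754394531, -85.19454956054688), (257.7263488769531, 310.612060546875), 17.55936050415039)
[[ 304.6   24. ]
 [ 398.3 -272.1]
 [ 644.  -194.4]
 [ 550.3  101.8]]
(array([190, 271, 129,  69, 196, 462, 503, 255, 206, 186, 172, 348, 269,
       143,  39,   6,   0]), array([0.008, 0.012, 0.016, 0.02 , 0.024, 0.028, 0.032, 0.036, 0.04 ,
       0.044, 0.048, 0.052, 0.056, 0.06 , 0.064, 0.068, 0.072, 0.076]))
195 [ 4 -2  3  5  3 13 21 17 -6  2 -4 -2  1 -1  0  0 17 36 31 -4 -5 -8]
199 [ 1  4  2 12  9  3  2  1 -5 -8  3 -3 -5 12 11 29 33 30 33  3  6 -2]
203 [ 2 -2  6 -4 -5  7  3 -6 -5 -5 -1 13 31 38 38 36 41 46 36  1 -8  1]
207 [-2  4 -9  6 -6 -7  1  1 12 30 31 33 34 56 55 41 38 40 32 13  0 -4]
211 [-1  1 -2 -4 -1 14 55 33 32 34 60 58 57 59 59 42 43 40 30 18  2  4]
215 [ 5  4 -5 13 34 36 61 29 28 55 58 54 55 57 57 41 42 44 28 26 -5 -2]
219 [ 0 10 33 31 36 23 67 26 34 64 57 54 56 51 55 57 38 43 43 26 -8  1]
223 [ 2  2 39 27 27 57 61 33 25 60 53 54 59 52 50 58 46 14 35 38 37  0]
227 [-3 -4 41 49 52 49 61 60 34 27 58 53 58 59 39 31 35 37 32 23  8  1]
231 [-7 -1 44 26 48 52 59 58 34 26 59 57 35 33 33 32 17 12 14  5 -5  0]
235 [ 0  1 14 10 47 56 31 59 34 19 38 38 31 40 14 15 -2 -2  2  0 -2  5]
239 [   2    4   -2 1543   22   28   33   49   31   36   31    9   13    2
   -4    0   -3   -2    0    0    5   20]
243 [-1 -5 -6 42 13 34 33 33 23 14  8  5  0  5  3 -4 -3  2 15 15 20 17]
247 [ 0 -4 -4 36 36 28 13 12  0 -4  6 -3 -2 -1  0 -3 20 20 23 23 15 -4]
```

View pics/crop1.png

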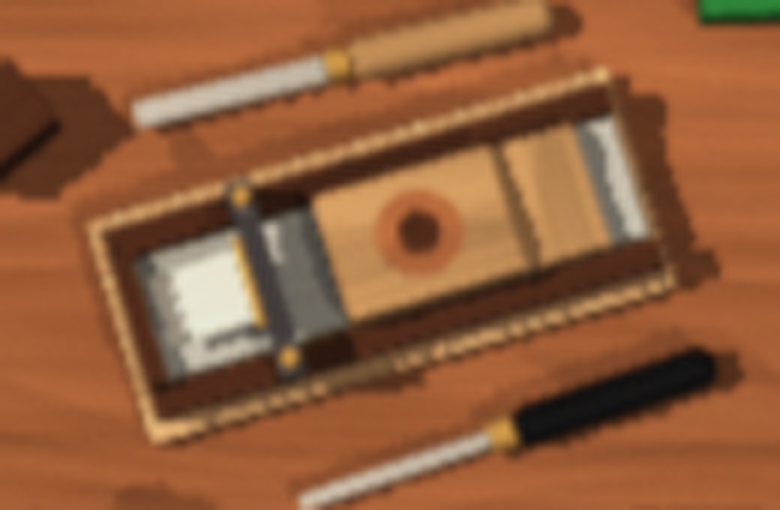

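The crop confirms the pale stepped blank with its rosette. The front edge is at crop (312,200)-(348,322), the step at (498,150)-(535,268) and the ledge rear at (578,125)-(612,245). The bar is at (240,200)-(290,355). I cast these pixels onto their known heights.

```bash
cat >> h.py <<'E'
def ray(c,uv,z,T=None):
    T=c["T"] if T is None else T
    K=c["mtx"]; uv=np.atleast_2d(np.array(uv,float))
    d=np.c_[(uv[:,0]-K[0,2])/K[0,0],-(uv[:,1]-K[1,2])/K[1,1],-np.ones(len(uv))]@T[:3,:3].T
    o=T[:3,3]; return o+d*((z-o[2])/d[:,2])[:,None]
E
python3 - <<'E'
from h import *
c=dict(np.load("top1.npz"))
f=lambda L,z: ray(c,[(230+(u+.5)/6-.5,180+(v+.5)/6-.5) for u,v in L],z)[:,:2]*1000
b=f([(90,230),(605,72),(672,280),(155,438)],.014); print("base",b.round(1), [np.linalg.norm(b[i]-b[(i+1)%4]).round(1) for i in range(4)])
d=(b[0]-b[1])+(b[3]-b[2]); ang=np.arctan2(d[1],d[0]); ux=d/np.linalg.norm(d); uy=np.array([-ux[1],ux[0]])
ctr=b.mean(0); O=ctr+ux*61.5; print("ang",ang,"jig origin",O.round(1))
J=lambda p:np.c_[(p-O)@ux,(p-O)@uy].round(1)
print("front",J(f([(312,200),(348,322)],.056)),"step",J(f([(498,150),(535,268)],.056)),"rear",J(f([(578,125),(612,245)],.044)))
print("bar centre",J(f([(240,200),(290,355)],.0625)))
for x in (-140,-100): print("ledge jig",x,(O+ux*x).round(1))
E
```

```text
base [[ 546.7   95.2]
 [ 642.6 -193.7]
 [ 524.4 -231.3]
 [ 430.7   55.9]] [np.float64(304.4), np.float64(124.0), np.float64(302.1), np.float64(122.5)]
ang 1.8888993183449017 jig origin [516.8 -10. ]
front [[-30.6 -34.4]
 [-29.3  35.4]] step [[-136.3  -30.9]
 [-135.5   37.2]] rear [[-184.6  -33. ]
 [-181.6   36.3]]
bar centre [[  7.2 -45. ]
 [  6.3  44. ]]
ledge jig -140 [ 560.6 -143. ]
ledge jig -100 [ 548.1 -105. ]
```

Sizes agree with those given: front at jig x ≈ -31, step ≈ -133, rear ≈ -182, so the origin is near -106 and home is about 105 mm of travel. Moving above the ledge at world (565, -157), with the tool x axis along jig x.

apply_moves --deltas '[[[48,-26,0,0,0,-0.06,20],[48,-26,0,0,0,-0.06,20],[48,-26,0,0,0,-0.06,20],[48,-26,0,0,0,-0.06,20],[50,-26,0,0,0,-0.06,20],[28,-50,0,0,0,-0.06,20],[28,-50,0,0,0,-0.06,20],[28,-50,0,0,0,-0.06,20]]]'

```text
time: 1.1
ee_pos: [0.4835, 0.3489, 0.3035]
eef_rot: [-3.141, -0.0, 2.416]
ft_force: [0.1, 1.7, -0.0]
gripper_width: 0.236
gripper_force: 0.0
```

apply_moves --deltas '[[[28,-50,0,0,0,-0.06,20],[28,-50,0,0,0,-0.06,20],[27,-50,0,0,0,-0.06,20],[0,-58,0,0,0,-0.06,20],[0,-58,0,0,0,-0.06,20],[0,-58,0,0,0,-0.06,20],[0,-58,-20,0,0,-0.06,20],[0,-58,-20,0,0,-0.06,20]]]'

```text
time: 2.1
ee_pos: [0.5656, -0.0908, 0.2635]
eef_rot: [3.141, -0.0, 1.936]
ft_force: [1.4, -0.1, -0.2]
gripper_width: 0.232
gripper_force: 0.0
```

apply_moves --deltas '[[[0,-33,-20,0,0,-0.047,20],[0,-33,-20,0,0,0,20],[0,0,0,0,0,0,20]]]'

```text
time: 2.48
ee_pos: [0.5638, -0.1583, 0.2221]
eef_rot: [-3.137, -0.0, 1.885]
ft_force: [0.3, 0.5, 0.3]
gripper_width: 0.232
gripper_force: 0.0
```

```bash
python3 - <<'E'
from h import *
from scipy.spatial.transform import Rotation as Ro
s=sense(); print(s["ee_pos"],s["eef_rot"],s["ft_force"])
c=read_camera("wrist"); T=np.eye(4); T[:3,:3]=Ro.from_euler("xyz",s["eef_rot"]).as_matrix(); T[:3,3]=s["ee_pos"]
c["T"]=T@c["tool_from_camera"]; np.savez("wrist1.npz",**c); cv2.imwrite("pics/wrist1.png",c["pixels"]); print(c["T"].round(3))
E
```

```text
[ 0.56383599 -0.15829387  0.22213735] [-3.13722140e+00 -2.24335897e-05  1.88526715e+00] [0.33379256 0.49630157 0.2928894 ]
[[ 0.951 -0.296 -0.089  0.54 ]
 [ 0.309  0.906  0.291 -0.085]
 [-0.005 -0.304  0.953  0.292]
 [ 0.     0.     0.     1.   ]]
```

View pics/wrist1.png

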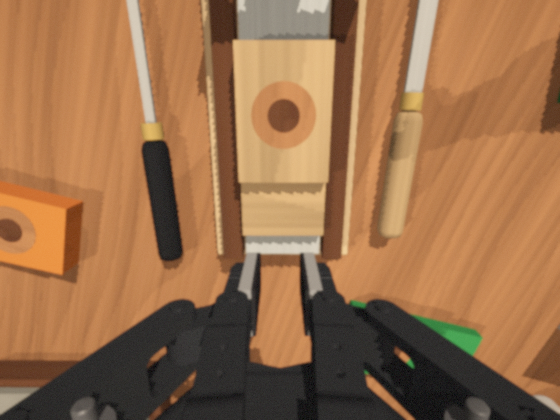

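The wrist view shows the blank's front top edge at rows ~40, the step at (237,182)-(329,182) and the ledge rear at (243,236)-(323,235). The fingers are centred near column 281.

```bash
python3 - <<'E'
from h import *
c=dict(np.load("wrist1.npz")); T=c["T"]
O=np.array([516.8,-10.]);a=1.889;ux=np.array([np.cos(a),np.sin(a)]);uy=np.array([-ux[1],ux[0]])
J=lambda L,z:(lambda p:np.c_[(p-O)@ux,(p-O)@uy].round(1).tolist())(ray(c,L,z)[:,:2]*1000)
print("front",J([(233,40),(335,40)],.056)); print("step",J([(237,183),(329,183)],.056)); print("rear",J([(243,236),(323,235)],.044))
print("ledge sides",J([(240,200),(327,200)],.044),J([(242,230),(323,230)],.044))
print("bed end",J([(246,254),(321,254)],.030))
print("tcp",((sense()["ee_pos"][:2]*1000-O)@ux,(sense()["ee_pos"][:2]*1000-O)@uy))
P=pts(c);Z=P[...,2]; print("ledge z",np.median(Z[200:225,260:305]),"front z",np.median(Z[60:80,250:320]))
E
```

```text
front [[-31.8, 34.2], [-32.1, -35.7]]
step [[-132.1, 36.1], [-132.3, -36.1]]
rear [[-182.1, 34.9], [-181.3, -34.8]]
ledge sides [[-149.5, 36.1], [-149.7, -37.0]] [[-176.5, 35.5], [-176.7, -34.6]]
bed end [[-206.3, 34.7], [-206.4, -35.7]]
tcp (np.float64(-153.89895956293688), np.float64(-0.04006040998273619))
ledge z 0.04334735417671998 front z 0.055401631413901545
```

apply_moves --deltas '[[[0,0,-35,0,0,0,20],[0,0,-35,0,0,0,20],[0,0,-20,0,0,0,20],[0,0,-6,0,0,0,20],[0,0,0,0,0,0,20]]]'

```text
time: 3.15
ee_pos: [0.5665, -0.155, 0.1286]
eef_rot: [3.141, 0.0, 1.891]
ft_force: [0.4, -0.9, 0.2]
gripper_width: 0.234
gripper_force: 0.0
```

apply_moves --deltas '[[[0,0,-3,0,0,0,20],[0,0,-3,0,0,0,20],[0,0,-3,0,0,0,20],[0,0,0,0,0,0,20]]]'

```text
time: 3.65
ee_pos: [0.5657, -0.1551, 0.1187]
eef_rot: [-3.141, -0.0, 1.891]
ft_force: [-0.5, 0.1, 0.3]
gripper_width: 0.232
gripper_force: 0.0
```

apply_moves --deltas '[[[0,0,-2,0,0,0,20],[0,0,-2,0,0,0,20],[0,0,-2,0,0,0,20],[0,0,0,0,0,0,20]]]'

```text
time: 4.15
ee_pos: [0.5661, -0.1553, 0.1138]
eef_rot: [3.141, -0.0, 1.891]
ft_force: [-1.8, 0.8, 7.4]
gripper_width: 0.233
gripper_force: 3.8
```

apply_moves --deltas '[[[0,0,-2,0,0,0,20],[0,0,-2,0,0,0,20],[0,0,-2,0,0,0,20],[0,0,0,0,0,0,20]]]'

```text
time: 4.65
ee_pos: [0.5663, -0.1554, 0.1087]
eef_rot: [3.14, -0.001, 1.891]
ft_force: [-3.6, 0.7, 12.3]
gripper_width: 0.233
gripper_force: 6.4
```

apply_moves --deltas '[[[0,0,-2,0,0,0,20],[0,0,-1.5,0,0,0,20],[0,0,0,0,0,0,20]]]'

```text
time: 5.03
ee_pos: [0.5675, -0.1558, 0.1085]
eef_rot: [3.137, -0.001, 1.891]
ft_force: [-7.7, 3.0, 31.2]
gripper_width: 0.238
gripper_force: 16.1
```

```bash
cat >> h.py <<'E'
from scipy.spatial.transform import Rotation as Ro
O=np.array([516.8,-10.]);a=1.889;ux=np.array([np.cos(a),np.sin(a)]);uy=np.array([-ux[1],ux[0]])
def wrist():
    s=sense(); c=read_camera("wrist"); T=np.eye(4); T[:3,:3]=Ro.from_euler("xyz",s["eef_rot"]).as_matrix(); T[:3,3]=s["ee_pos"]
    c["T"]=T@c["tool_from_camera"]; return s,c
def jig(p): p=np.asarray(p)*1000; return np.c_[(p[...,:2]-O).reshape(-1,2)@ux,(p[...,:2]-O).reshape(-1,2)@uy,p[...,2].ravel()]
E
python3 - <<'E'
from h import *
s,c=wrist(); cv2.imwrite("pics/wrist2.png",c["pixels"])
q=jig(pts(c)); print("tcp",jig(s["ee_pos"]).round(1),s["ft_force"].round(1))
for x0 in range(-180,80,10):
    m=(abs(q[:,0]-x0-5)<5)&(abs(q[:,1])<30)
    n=(abs(q[:,0]-x0-5)<5)&(abs(abs(q[:,1])-46)<6)
    print(x0+5,m.sum(),np.median(q[m,2]).round(1) if m.any() else None,"fence",np.median(q[n,2]).round(1) if n.any() else None)
E
```

```text
tcp [[-154.4   -2.5  108.5]] [-7.7  3.  31.2]
-175 648 35.2 fence 33.4
-165 1225 35.7 fence 93.7
-155 1999 37.6 fence 110.8
-145 12368 88.4 fence 111.6
-135 10749 118.0 fence 33.4
-125 2726 47.2 fence 33.4
-115 2919 47.3 fence 33.5
-105 3103 47.3 fence 33.4
-95 3344 47.5 fence 33.5
-85 3610 47.7 fence 33.4
-75 4822 47.9 fence 33.5
-65 4208 47.5 fence 33.4
-55 4500 47.4 fence 33.5
-45 4863 47.4 fence 33.5
-35 970 47.3 fence 33.5
-25 0 None fence None
-15 0 None fence None
-5 0 None fence None
5 0 None fence None
15 0 None fence None
25 0 None fence None
35 0 None fence None
45 0 None fence None
55 0 None fence None
65 0 None fence None
75 0 None fence None
```

View pics/wrist2.png

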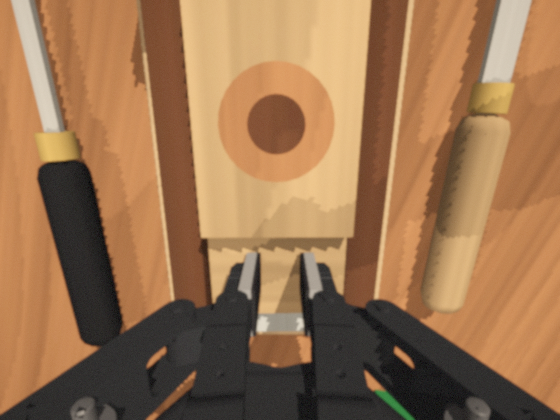

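The bed is fully down (front top 47.4 mm, ledge 35.7 mm). In the picture the fingertips stand on the ledge at (250,265) and (310,265), behind the step at row 238. Sliding along jig x (-0.313, 0.950).

apply_moves --deltas '[[[-1.6,4.7,0,0,0,0,20],[-1.6,4.7,0,0,0,0,20],[-1.6,4.7,0,0,0,0,20],[-1.6,4.7,0,0,0,0,20]]]'

```text
time: 5.58
ee_pos: [0.5633, -0.1429, 0.1086]
eef_rot: [3.133, 0.012, 1.888]
ft_force: [-0.8, -8.5, 21.1]
gripper_width: 0.233
gripper_force: 10.7
```

apply_moves --deltas '[[[-1.6,4.7,-0.5,0,0,0,20],[-1.6,4.7,-0.5,0,0,0,20],[-1.6,4.7,0,0,0,0,20],[-1.6,4.7,0,0,0,0,20]]]'

```text
time: 6.08
ee_pos: [0.5576, -0.1257, 0.1086]
eef_rot: [3.132, 0.014, 1.887]
ft_force: [-1.8, -10.1, 27.1]
gripper_width: 0.237
gripper_force: 13.5
```

```bash
cat > st.py <<'E'
from h import *
s,c=wrist(); q=jig(pts(c)); t=jig(s["ee_pos"])[0]; print("t",s["time"],"tcp",t.round(1),"f",s["ft_force"].round(1),"M",s["moment"].round(2))
# blank surface: rosette centre (dark reddish) on top
hsv=cv2.cvtColor(c["pixels"],cv2.COLOR_BGR2HSV)
for y0 in (-28,28):
  m=abs(q[:,1]-y0)<4
  for lo,hi in ((33,39),(45,53)):
    k=m&(q[:,2]>lo)&(q[:,2]<hi)
    if k.sum()>5: print("y",y0,"z",lo,hi,"x",np.percentile(q[k,0],[1,99]).round(1),"z",np.median(q[k,2]).round(1))
cv2.imwrite("pics/last.png",c["pixels"])
E
python3 st.py
```

```text
t 6.075 tcp [-122.7   -2.6  108.6] f [ -1.8 -10.1  27.1] M [-2.41  0.57  0.06]
y -28 z 33 39 x [-130.4 -107.5] z 35.2
y -28 z 45 53 x [-115.5   -8.5] z 47.3
y 28 z 33 39 x [-139.3 -107.2] z 35.3
y 28 z 45 53 x [-100.3   -8.5] z 47.4
```

The blank moves with the fingers (step at -107, front at about -8) and the bed is still fully down. Sliding on under the bar.

apply_moves --deltas '[[[-1.6,4.7,0,0,0,0,20],[-1.6,4.7,0,0,0,0,20],[-1.6,4.7,0,0,0,0,20],[-1.6,4.7,0,0,0,0,20]]]'

```text
time: 6.62
ee_pos: [0.5515, -0.1069, 0.1086]
eef_rot: [3.131, 0.014, 1.887]
ft_force: [-0.7, -11.5, 27.9]
gripper_width: 0.234
gripper_force: 14.1
```

apply_moves --deltas '[[[-1.6,4.7,0,0,0,0,20],[-1.6,4.7,0,0,0,0,20],[-1.6,4.7,0,0,0,0,20],[-1.6,4.7,0,0,0,0,20],[-1.6,4.7,0,0,0,0,20],[-1.6,4.7,0,0,0,0,20]]]'

```text
time: 7.38
ee_pos: [0.5426, -0.0794, 0.1086]
eef_rot: [3.13, 0.015, 1.887]
ft_force: [-1.3, -13.4, 28.2]
gripper_width: 0.235
gripper_force: 14.2
```

```bash
python3 st.py
```

```text
t 7.375 tcp [-73.9  -2.8 108.6] f [ -1.3 -13.4  28.2] M [-3.21  0.51  0.12]
y -28 z 33 39 x [-80.8 -59.5] z 35.3
y -28 z 45 53 x [-68.1  40.4] z 47.4
y 28 z 33 39 x [-91.2 -58.9] z 35.3
y 28 z 45 53 x [-52.1  40.3] z 47.4
```

apply_moves --deltas '[[[-1.6,4.7,0,0,0,0,20],[-1.6,4.7,0,0,0,0,20],[-1.6,4.7,0,0,0,0,20],[-1.6,4.7,0,0,0,0,20],[-1.6,4.7,0,0,0,0,20]]]'

```text
time: 8.05
ee_pos: [0.5364, -0.0555, 0.1087]
eef_rot: [3.126, 0.015, 1.885]
ft_force: [1.8, -10.9, 27.6]
gripper_width: 0.235
gripper_force: 17.9
```

apply_moves --deltas '[[[-0.6,1.9,0,0,0,0,20],[-0.6,1.9,0,0,0,0,20],[-0.6,1.9,0,0,0,0,20]]]'

```text
time: 8.43
ee_pos: [0.5343, -0.0486, 0.1086]
eef_rot: [3.127, 0.013, 1.886]
ft_force: [1.2, -10.8, 28.8]
gripper_width: 0.231
gripper_force: 18.4
```

apply_moves --deltas '[[[-0.5,1.4,0,0,0,0,20],[-0.5,1.4,0,0,0,0,20],[0,0,0,0,0,0,20]]]'

```text
time: 8.8
ee_pos: [0.5333, -0.0455, 0.1086]
eef_rot: [3.127, 0.013, 1.887]
ft_force: [1.1, -11.3, 28.3]
gripper_width: 0.233
gripper_force: 18.5
```

```bash
python3 st.py
```

```text
t 8.8 tcp [-38.9  -4.6 108.6] f [  1.1 -11.3  28.3] M [-2.44 -0.   -0.09]
y -28 z 33 39 x [-40.7  73.7] z 35.8
y -28 z 45 53 x [-33.3  70. ] z 47.4
y 28 z 33 39 x [-60.3  74. ] z 35.4
y 28 z 45 53 x [-27.7  70.1] z 47.4
```

apply_moves --deltas '[[[-0.5,1.4,0,0,0,0,20],[-0.5,1.4,0,0,0,0,20],[0,0,0,0,0,0,20]]]'

```text
time: 9.22
ee_pos: [0.5324, -0.0428, 0.1087]
eef_rot: [3.127, 0.013, 1.886]
ft_force: [1.3, -10.7, 29.3]
gripper_width: 0.236
gripper_force: 18.6
```

```bash
python3 st.py
```

```text
t 9.225 tcp [-36.   -4.6 108.7] f [  1.3 -10.7  29.3] M [-2.51 -0.01 -0.07]
y -28 z 33 39 x [-38.  -32.8] z 35.4
y -28 z 45 53 x [-30.3  72.8] z 47.4
y 28 z 33 39 x [-57.3 -32.4] z 35.3
y 28 z 45 53 x [-24.8  73.1] z 47.4
```

View pics/last.png

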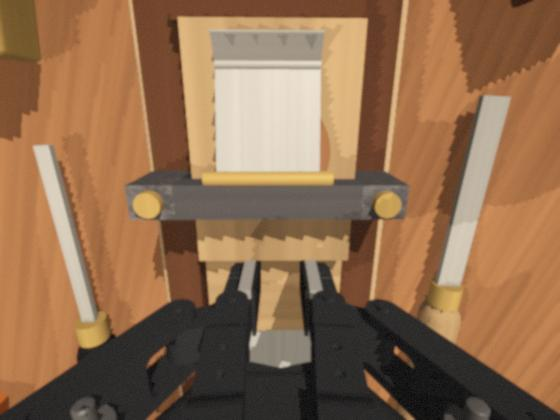

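The blank is under the bar and the leaf. Its front edge (row ~20) is close to the dark stop, but there is no force rise yet, so it is not home. Creeping on.

apply_moves --deltas '[[[-0.6,1.4,0,0,0,0,20],[-0.6,1.4,0,0,0,0,20],[0,0,0,0,0,0,20]]]'

```text
time: 9.65
ee_pos: [0.5321, -0.0425, 0.1087]
eef_rot: [3.125, 0.017, 1.885]
ft_force: [5.3, -15.9, 25.3]
gripper_width: 0.23
gripper_force: 18.9
```

apply_moves --deltas '[[[-0.5,1.4,-0.5,0,0,0,20],[-0.5,1.4,0,0,0,0,20],[0,0,0,0,0,0,20]]]'

```text
time: 10.02
ee_pos: [0.532, -0.0422, 0.1087]
eef_rot: [3.123, 0.021, 1.884]
ft_force: [4.6, -20.2, 25.4]
gripper_width: 0.241
gripper_force: 20.3
```

```bash
python3 st.py; python3 - <<'E'
import cv2; im=cv2.imread("pics/last.png"); cv2.imwrite("pics/crop3.png",cv2.resize(im[0:80,130:420],None,fx=2.7,fy=2.7,interpolation=cv2.INTER_CUBIC))
E
```

```text
t 10.025 tcp [-35.3  -4.3 108.7] f [  4.6 -20.2  25.4] M [-4.69 -0.76 -0.01]
y -28 z 33 39 x [-38.2 -32.7] z 35.3
y -28 z 45 53 x [-30.2  72.8] z 47.4
y 28 z 33 39 x [-57.3 -32.8] z 35.3
y 28 z 45 53 x [-24.9  73.1] z 47.4
```

View pics/crop3.png

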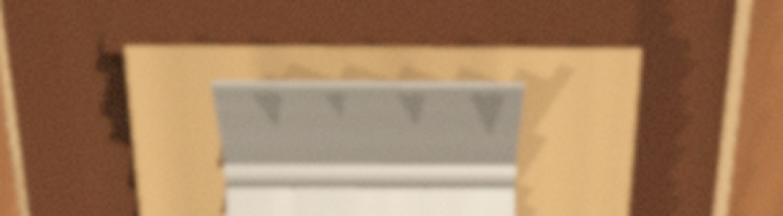

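Home: the front is flush with the stop across its full width (crop row 46), and push has risen to 20 N with no further motion. Now I ease the forward push, still pressing, and then lift straight up.

apply_moves --deltas '[[[0.5,-1.5,0,0,0,0,20],[0.5,-1.5,0,0,0,0,20],[0,0,0,0,0,0,20]]]'

```text
time: 10.45
ee_pos: [0.5322, -0.0425, 0.1087]
eef_rot: [3.125, 0.016, 1.885]
ft_force: [3.2, -14.7, 29.5]
gripper_width: 0.236
gripper_force: 19.9
```

apply_moves --deltas '[[[0.6,-1.8,0,0,0,0,20],[0.6,-1.8,1,0,0,0,20],[0,0,1,0,0,0,20],[0,0,0,0,0,0,20]]]'

```text
time: 10.95
ee_pos: [0.5324, -0.0428, 0.1088]
eef_rot: [3.127, 0.013, 1.887]
ft_force: [5.9, -8.9, 17.8]
gripper_width: 0.233
gripper_force: 13.7
```

apply_moves --deltas '[[[0.4,-1.2,1,0,0,0,20],[0,0,1.5,0,0,0,20],[0,0,1.5,0,0,0,20],[0,0,0,0,0,0,20]]]'

```text
time: 11.45
ee_pos: [0.5316, -0.0431, 0.1109]
eef_rot: [3.129, 0.012, 1.887]
ft_force: [8.6, -9.1, 3.8]
gripper_width: 0.233
gripper_force: 8.3
```

```bash
python3 st.py
```

```text
t 11.45 tcp [-36.1  -3.7 110.9] f [ 8.6 -9.1  3.8] M [-2.08 -1.56 -0.19]
y -28 z 33 39 x [-41.3 -32.8] z 37.3
y -28 z 45 53 x [-30.2  73. ] z 49.3
y 28 z 33 39 x [-56.8 -32.6] z 37.3
y 28 z 45 53 x [-24.8  73.2] z 49.4
```

apply_moves --deltas '[[[0.6,-1.9,0,0,0,0,20],[0.6,-1.9,0,0,0,0,20],[0,0,0,0,0,0,20]]]'

```text
time: 11.88
ee_pos: [0.5318, -0.0436, 0.1105]
eef_rot: [3.131, 0.006, 1.889]
ft_force: [6.0, -3.1, 6.2]
gripper_width: 0.234
gripper_force: 6.6
```

apply_moves --deltas '[[[0.4,-1.3,1,0,0,0,20],[0.2,-0.6,1.5,0,0,0,20],[0,0,2,0,0,0,20],[0,0,0,0,0,0,20]]]'

```text
time: 12.38
ee_pos: [0.5275, -0.0452, 0.1124]
eef_rot: [3.141, 0.002, 1.89]
ft_force: [3.6, -4.1, 1.4]
gripper_width: 0.232
gripper_force: 2.7
```

```bash
python3 st.py
```

```text
t 12.375 tcp [-36.8   0.9 112.4] f [ 3.6 -4.1  1.4] M [-0.93 -0.71 -0.08]
y -28 z 33 39 x [-52.3 -32.8] z 37.8
y -28 z 45 53 x [-25.4  72.9] z 50.0
y 28 z 33 39 x [-49.6 -32.2] z 37.9
y 28 z 45 53 x [-25.1  73.3] z 50.0
```

apply_moves --deltas '[[[0.6,-1.9,1,0,0,0,20],[0.5,-1.4,3,0,0,0,20],[0,0,5,0,0,0,20],[0,0,10,0,0,0,20],[0,0,20,0,0,0,20],[0,0,30,0,0,0,20],[0,0,30,0,0,0,20],[0,0,0,0,0,0,20]]]'

```text
time: 13.42
ee_pos: [0.53, -0.0469, 0.2142]
eef_rot: [3.136, 0.001, 1.891]
ft_force: [1.0, 0.1, 0.6]
gripper_width: 0.234
gripper_force: 0.0
```

```bash
python3 st.py; python3 - <<'E'
from h import *
c=read_camera("top"); a=np.load("top1.npz")["pixels"]
cv2.imwrite("pics/top2.png",np.vstack([cv2.resize(im[125:300,180:440],None,fx=1.7,fy=1.7) for im in (a,c["pixels"])]))
E
```

```text
t 13.425 tcp [-39.2  -1.  214.2] f [1.  0.1 0.6] M [-0.02 -0.02 -0.02]
y -28 z 33 39 x [-75.5 -30.2] z 37.8
y -28 z 45 53 x [-25.4  72.9] z 49.9
y 28 z 33 39 x [-75.6 -30.1] z 37.8
y 28 z 45 53 x [-25.1  72.7] z 49.9
```

View pics/last.png

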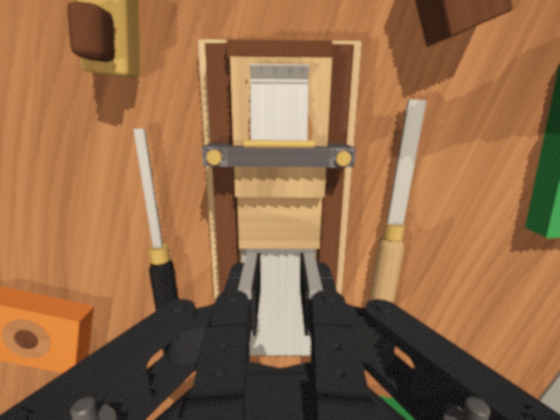

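View pics/top2.png

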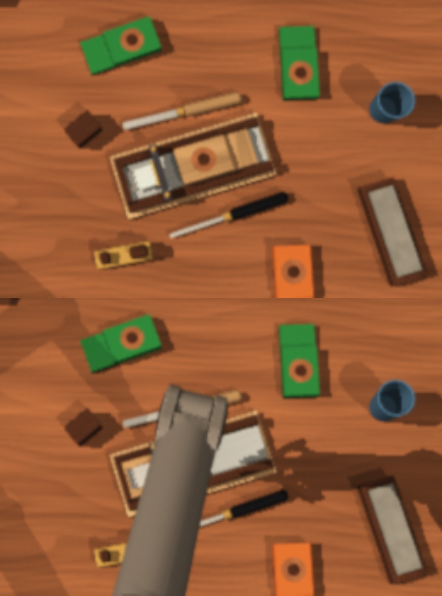

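The wrist view shows the blank's front at row 57 against the stop (rows 40-57), held under the bar, with its rear at jig x ≈ -76 as it should be. The leaf lies on top and the neighbouring tools are where they were. Handing in.

```bash
python3 -c "
from h import *
print(finish_job())"
```

```text
the job is handed in; nothing more can be done
None
```

The blank was pressed fully down, slid home under the crossbar and leaf until it met the end stop, and released; it stayed held there with the arm clear, and I handed the job in at about 13.5 s.

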